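# Change the oxygen over to the full bottle

## Robot

A 6-joint arm with a two-finger parallel gripper is mounted at the origin on the work surface. World frame = base frame: x ahead of the robot, y to its left, z up, the work surface at z = 0. Lengths are in m, angles in rad, forces in N, time in s.
With the tool pointing down it reaches from about 0.275 to 0.85 m from the base axis. Payload 5.2 kg.
Tool frame: the origin (TCP) lies at the very end of the fingers, on their centre line; the grasp point (between the pads) lies 19 mm behind it; z points along the fingers, y is the line along which they close (so a half turn about z gives the same grasp; the last joint's range is limited). The gripper opens to 85 mm and grips with 20 to 120 N. Pads are 22 mm wide; open, the fingers measure 114 mm over their backs; the gripper's body (76 mm by 85 mm) begins 54 mm behind the grasp point. The pads swing forward as they close: fully open they stand 13 mm farther back than shut.
Start: joints at [-1.544, 0.259, 1.535, -0, 1.348, -0.203], TCP at [0.125, -0.536, 0.231] pointing down, gripper open.
Joint ranges: [-3.14, 3.14], [-0.91, 2.08], [0.19, 2.58], [-1.22, 4.36], [0.22, 2.71], [-3.12, 3.12]. Speed limits (rad/s): [2.57, 2.57, 3.14, 3.14, 3.14, 3.14].

## Interface

Orientations are given as a rotation vector (axis times angle).
In Python, from plant import observe, get_image, finish_job gives the robot as it stands.
- The arm moves only by the shell command python3 -m handwheel 'ROWS' [OPENING]. ROWS is JSON, a list of rows, each a list of 4 numbers: the shift along the world's x, y, z in cm, then the turn about the world's z in rad. A call has 1 to 20 rows; each row is the pose to reach, as a shift and turn from the pose commanded when the call began; what a row does not reach only later rows make up. A row lasts 1/8 s, in which the tool goes at most 62.5 mm and 10.7 degrees, less where a joint would pass 70% of its speed; a pose out of reach is approached as far as the arm can. A call with a gripper value outside its range is refused whole. OPENING is the closure, from 0 (fully open) to 1 (shut), set as the call begins (- or left out, the last holds). The fingers move at their own pace and stop on an object; the grip force is fixed at half the most. Time passes only in rows, so rows that repeat a pose let the fingers close. It gives the time, the measured TCP pose, the force, the opening and the grip force at its end, in the units of the state.
- observe(): the state, without advancing time (a new reading comes with each control period).
- get_image(name): name is "scene" or "top"; returns a dict with "frame" (400x640x3 uint8, red, green, blue), "depth" (400x640 float32, m along the optical axis (not along the pixel's ray), 0 where there is no reading), "camera_matrix" (3x3 intrinsics, pixels), "world_from_camera" (4x4, takes a point from camera to world coordinates). Camera axes: x right, y down, z forward; pixel columns grow to the right and rows downward; lengths in m; the calibration is good to about 2 mm. A picture is of the moment at which its call begins.
- finish_job(): hands the job in; it is judged then, once.
The state is a dict: "time": time; "joints": joint angles; "joint_velocities": joint speeds; "joint_torque": joint torques, N m; "eef_pos": TCP position; "orientation": TCP orientation; "force": force on the tool from outside, world axes, zero at the start; "ft_torque": the same for the moment, N m; "grip_width": finger opening in m; "grasp_force": force on a finger pad.
Only numpy, scipy, OpenCV 4.12 (cv2) and the standard library are available. Lean on these libraries where they do the work, as an engineer would, in place of code of your own. Each camera call takes 0.05 s, during which the arm holds its last target. There are 200 camera calls.

## Task

Two oxygen bottles lie on the field clinic's table, one with its valve lever open (in line with the pipe), the other shut (lever across the pipe). Change the supply over without a break: with a fingertip push the shut lever round to fully open, and only then push the lever that was open round to fully shut. Just push the levers gently from the side, never grip or force them, and leave everything else on the table where it is.

Things in the scene. Friction and masses are not known exactly. Their poses are not given: they have to be found in the camera images.
- bottle_a: Oxygen bottle a, the nearly empty one in use: aluminium cylinder, 76 mm diameter, lying fixed in a cradle, a brass lever valve at its neck. Origin: on the table, under the lever's axis. +x along the bottle towards its bottom end (bottle from x 52 to 326 mm, top 83 mm high); outlet pipe to x = -72 mm, top 60 mm high; z up. Gauge on the -y side, 25 to 67 mm off the axis, 59 mm high.
- bottle_b: Oxygen bottle b, the full one: aluminium cylinder, 76 mm diameter, lying fixed in a cradle, a brass lever valve at its neck. Origin: on the table, under the lever's axis. +x along the bottle towards its bottom end (bottle from x 52 to 326 mm, top 83 mm high); outlet pipe to x = -72 mm, top 60 mm high; z up. Gauge on the -y side, 25 to 67 mm off the axis, 59 mm high.
- lever_a (a joint): Lever angle about the vertical axis, rad, growing counter-clockwise from above. 0 = shut: lever across the pipe, along the bottle's +y. 1.571 = open: in line with the pipe, along the bottle's -x. A little over-travel: stops at -0.12 and 1.69. Starts open (above 1.35). Turns stiffly (about 3 N at the push point), stays where left.
- lever_b (a joint): Lever angle about the vertical axis, rad, growing counter-clockwise from above. 0 = shut: lever across the pipe, along the bottle's +y. 1.571 = open: in line with the pipe, along the bottle's -x. A little over-travel: stops at -0.12 and 1.69. Starts shut (below 0.25). Turns stiffly (about 3 N at the push point), stays where left.
- lever_a_push (a point): Point on the lever's centre line, 80 mm out from its axis, half-way up (106 mm above the table). The black grip is a bar 14 mm wide, from 99 to 113 mm above the table, reaching from 30 to 105 mm out from the axis; free space beside and below it.
- lever_b_push (a point): Point on the lever's centre line, 80 mm out from its axis, half-way up (106 mm above the table). The black grip is a bar 14 mm wide, from 99 to 113 mm above the table, reaching from 30 to 105 mm out from the axis; free space beside and below it.
- lever_a_hub (a point): Middle of lever a's hub (a steel cap, 26 mm diameter), on its vertical turning axis, 106 mm above the table.
- lever_b_hub (a point): Middle of lever b's hub (a steel cap, 26 mm diameter), on its vertical turning axis, 106 mm above the table.
- jar: Bystander: small jar, 48 mm diameter, 58 mm high, standing close beside bottle a on its gauge side. Origin: centre of its underside.
- tape: Bystander: roll of tape lying flat, 80 mm diameter, 24 mm high, close to the valve of bottle b. Origin: centre of its underside.
- dish: Bystander: steel bowl, 90 mm diameter, 35 mm high. Origin: centre of its underside.
- pills: Bystander: amber pill jar, 38 mm diameter, 65 mm high. Origin: centre of its underside.
- forceps: Bystander: steel forceps lying flat, 150 mm long, 10 mm high. Origin: under its middle.

How it is judged:
On the way, in this order (a step that is already met when the one before it is completed fails the run):
1. lever b is pushed fully open while lever a is still open (value of joint lever_b above 1.42 rad and value of joint lever_a above 1.1 rad), for 0.2 s.
2. then lever a is pushed fully shut (value of joint lever_a below 0.15 rad), for 0.2 s.
At the end, for the whole second after the job is handed in: Lever b is fully open (within 0.15 rad, about 8 degrees, of in line with its pipe) and lever a fully shut (within 0.15 rad of square across its pipe), both at rest, and every bystander is within 30 mm of where it started (value of joint lever_b above 1.42 rad and value of joint lever_a below 0.15 rad and velocity of joint lever_a between -0.05 and 0.05 rad/s and velocity of joint lever_b between -0.05 and 0.05 rad/s and distance of each of jar, tape, dish, pills, forceps from where it was at the start of the episode below 0.03 m); the robot touches nothing.
It fails at once if the oxygen supply was broken: lever a was turned towards shut before lever b was open (value of joint lever_a below 1 rad and value of joint lever_b below 1.3 rad).
It fails at once if a lever was gripped or forced (more than 40 N on it from the fingers) (contact force between the fingers and bottle_a above 40 N or contact force between the fingers and bottle_b above 40 N).
It fails at once if a bystander was lifted, tipped over or pushed away (30 mm) (distance of any of jar, tape, dish, pills, forceps from where it was at the start of the episode above 0.03 m or angle between any of jar, pills's own z axis and vertical above 0.4 rad).
It also fails if it takes over 48 s, if anything falls off the work surface, if the arm or the gripper's body presses on something with over 40 N, if the wrist force passes 120 N, or if a joint passes its speed limit or range.

## Working session

There is one attempt and no reset: what is moved stays moved. The work goes in short steps, Python scripts to look and compute and a shell command to move; the robot and the scene stay as the last step left them, time stands still between calls to the robot, and variables do not carry over. Pictures are saved under pics/ and viewed, at most 10 in all, crops included, and the job is handed in when it is done.

```bash
mkdir -p pics; cat > h.py <<'E'
import numpy as np, cv2
from plant import observe, get_image
def grab(n):
    d=get_image(n); np.savez('%s.npz'%n,**d); return d
def ray(d,u,v,z):
    K=np.array(d['camera_matrix']);T=np.array(d['world_from_camera'])
    r=T[:3,:3]@np.linalg.inv(K)@[u,v,1]; o=T[:3,3]; return o+r*(z-o[2])/r[2]
def cloud(d):
    K=np.array(d['camera_matrix']);T=np.array(d['world_from_camera']);D=d['depth']
    v,u=np.mgrid[:D.shape[0],:D.shape[1]]
    p=np.stack([(u-K[0,2])/K[0,0]*D,(v-K[1,2])/K[1,1]*D,D],-1)@T[:3,:3].T+T[:3,3]
    p[D==0]=np.nan; return p
E
python3 - <<'E'
from h import *
for n in('top','scene'):
    d=grab(n); cv2.imwrite(f'pics/{n}0.png',d['frame'][...,::-1]); print(n,d['world_from_camera'],d['camera_matrix'])
print(observe())
E
```

```text
top [[ 0.02784796 -0.99906996  0.0329198   0.50446234]
 [-0.99957576 -0.02755074  0.009448   -0.03724942]
 [-0.00853225 -0.03316894 -0.99941334  1.07899055]
 [ 0.          0.          0.          1.        ]] [[417.29800423   0.         324.51259288]
 [  0.         417.29800423 199.7516621 ]
 [  0.           0.           1.        ]]
scene [[-0.86887864  0.32375228 -0.37447879  1.02571574]
 [ 0.49481016  0.59030287 -0.63773461  0.834548  ]
 [ 0.01458787 -0.73940989 -0.67309747  1.00122866]
 [ 0.          0.          0.          1.        ]] [[461.55589431   0.         320.99806411]
 [  0.         461.55589431 195.6912747 ]
 [  0.           0.           1.        ]]
{'time': 0.1, 'joints': array([-1.54379309e+00,  2.59287503e-01,  1.53595647e+00, -7.23054842e-06,
        1.34799375e+00, -2.02825786e-01]), 'joint_velocities': array([-8.33175275e-04, -1.19048457e-03, -3.04979069e-03,  9.67632388e-05,
        7.33486695e-04, -1.74535466e-04]), 'joint_torque': array([ 2.83862755e-03, -4.46966386e+01, -2.91247004e+01, -2.05711249e-04,
        6.39071572e-03,  2.17057681e-05]), 'eef_pos': array([ 0.12528989, -0.53506406,  0.23055535]), 'orientation': array([-3.11924374e+00, -3.60035090e-01, -2.15731910e-04]), 'force': array([-1.06159002, -0.63710748,  0.02957405]), 'ft_torque': array([-0.01678633,  0.03153927,  0.00343908]), 'grasp_force': 0.0, 'grip_width': 0.08544080653557182}
```

View pics/top0.png

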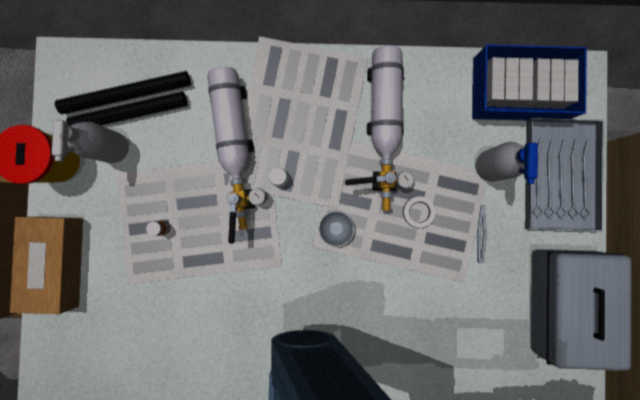

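View pics/scene0.png

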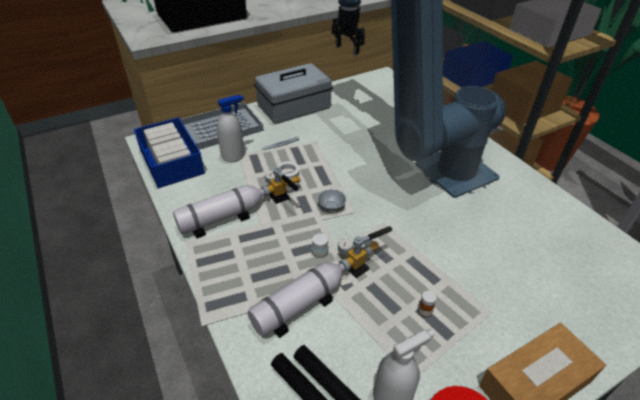

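The top view shows bottle a on the left, with its hub near (238,198) and its lever pointing down the image, so open. Bottle b is on the right, with its hub near (387,181) and its lever pointing left, so shut. The jar is at (279,178), the tape at (420,211), the dish at (337,229), the pills at (157,228) and the forceps at (482,234).

```bash
cat >> h.py <<'E'
def levers(d):
    P=cloud(d); f=d['frame'].astype(int); out={}
    for n,(u0,u1,v0,v1) in dict(a=(190,275,150,270),b=(335,440,150,240)).items():
        m=np.zeros(f.shape[:2],np.uint8); s=np.s_[v0:v1,u0:u1]
        m[s]=((f[s].max(-1)<60)&(P[s][...,2]>.085)&(P[s][...,2]<.13))*255
        c=max(cv2.findContours(m,0,2)[0],key=cv2.contourArea)
        r=cv2.minAreaRect(c); b=cv2.boxPoints(r)
        q=np.array([ray(d,*p,.113)[:2] for p in b])
        l=[np.linalg.norm(q[1]-q[0]),np.linalg.norm(q[2]-q[1])]
        ends=((q[0]+q[1])/2,(q[2]+q[3])/2) if l[1]>l[0] else ((q[1]+q[2])/2,(q[3]+q[0])/2)
        print(n,'size',np.round(l,3),'ends',np.round(ends,3),'area',cv2.contourArea(c))
E
python3 - <<'E'
from h import *
d=grab('top'); levers(d); P=cloud(d); f=d['frame']
for n,(u0,u1,v0,v1) in dict(a=(205,245,60,160),b=(365,405,45,145)).items():
    s=P[v0:v1,u0:u1].reshape(-1,3); s=s[(s[:,2]>.06)&(s[:,2]<.1)]
    vx,vy,x,y=cv2.fitLine(s[:,:2].astype(np.float32),2,0,.01,.01).ravel(); print(n,'axis',vx,vy,x,y,'ang',np.degrees(np.arctan2(vy/vx,1)),'maxz',s[:,2].max(),'x',s[:,0].min(),s[:,0].max())
for n,u,v,z in [('jar',279,178,.058),('tape',420,211,.024),('dish',337,229,.035),('pills',157,228,.065),('forc',482,234,.01),('hubA',238,198,.113),('hubB',387,181,.113)]: print(n,ray(d,u,v,z).round(3))
c=np.hstack([cv2.resize(f[140:260,190:290],(400,480),interpolation=2),cv2.resize(f[140:260,335:435],(400,480),interpolation=2)])
cv2.imwrite('pics/c1.png',c[...,::-1])
E
```

```text
a size [0.07  0.013] ends [[0.502 0.184]
 [0.432 0.185]] area 132.0
b size [0.071 0.014] ends [[ 0.588 -0.147]
 [ 0.58  -0.076]] area 127.5
a axis 0.98603714 0.16652566 0.7408392 0.21623732 ang 9.585874 maxz 0.09047776598844681 x 0.6289215568638178 0.8580408513461213
b axis 0.9998102 0.019480499 0.79533833 -0.17245512 ang 1.116221 maxz 0.0898384465767148 x 0.6758690420797249 0.917360366748965
jar [0.588 0.086 0.058]
tape [ 0.517 -0.269  0.024]
dish [ 0.467 -0.061  0.035]
pills [0.458 0.378 0.065]
forc [ 0.463 -0.431  0.01 ]
hubA [0.535 0.173 0.113]
hubB [ 0.584 -0.172  0.113]
```

View pics/c1.png

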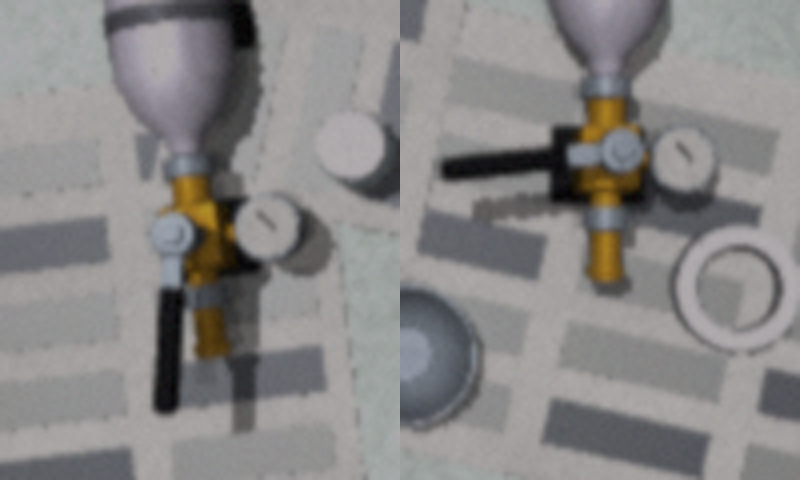

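```bash
python3 -m handwheel '[[10,9,0,0],[20,17,0,-0.1],[30,26,0,-0.13],[40,35,0,-0.13],[50,43.6,-3,-0.13],[50,43.6,-3,-0.13],[50,43.6,-3,-0.13],[50,43.6,-3,-0.13],[50,43.6,-3,-0.13],[50,43.6,-3,-0.13],[50,43.6,-3,-0.13],[50,43.6,-3,-0.13],[50,43.6,-3,-0.13],[50,43.6,-3,-0.13],[50,43.6,-3,-0.13],[50,43.6,-3,-0.13]]' 1
python3 - <<'E'
from h import *
d=grab('scene'); cv2.imwrite('pics/s1.png',cv2.resize(d['frame'][60:260,200:440],(720,600))[...,::-1]); print(observe()['joints'])
E
```

```text
time: 2.15
eef_pos: [0.625, -0.1003, 0.2017]
orientation: [3.138, 0.155, 0.001]
force: [0.5, 0.9, 0.3]
grip_width: -0.0
grasp_force: 0.0
[-3.34752673e-01  4.26212062e-01  1.36653408e+00 -2.41110652e-06
  1.34846285e+00  1.13714384e+00]
```

View pics/s1.png

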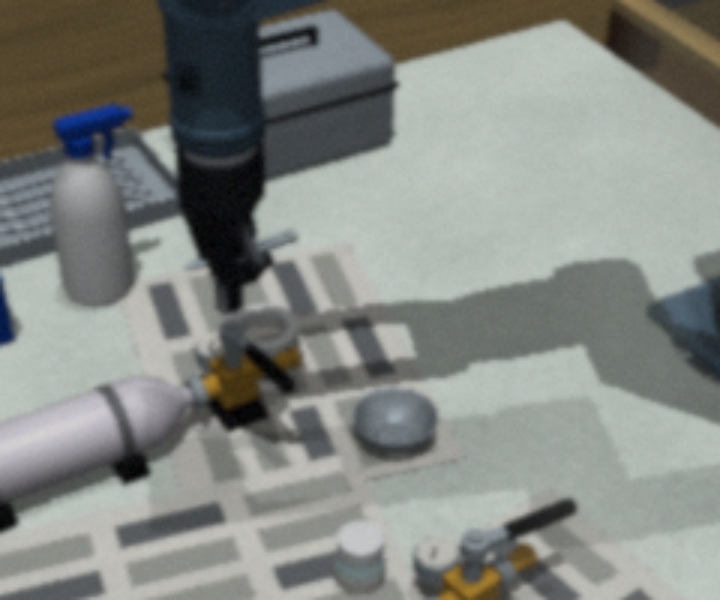

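The gripper is shut and hangs above and just behind lever b, at about (230,290) in the crop; lever b is at (270,365) and nothing has been moved. Next I descend and work out the arc.

```bash
python3 -m handwheel '[[0,0,-5,0],[0,0,-9,0],[0,0,-11,0],[0,0,-11,0],[0,0,-11,0]]'
cat >> h.py <<'E'
def arc(hub,angs,sgn,p0,yaw0,off=.018,r=.078):
    # sgn +1: CCW push; finger trails the lever; tool x along push line
    for a in np.radians(angs):
        c=hub+r*np.array([np.cos(a),np.sin(a)])+sgn*off*np.array([np.sin(a),-np.cos(a)])
        y=(a-np.pi/2)
        print(round(np.degrees(a)),'shift cm',np.round((c-p0)*100,1),'turn',round(y-yaw0,2))
E
python3 - <<'E'
from h import *
arc(np.array([.592,-.180]),[96,104,112,120,128,136,144,152,160,168,174,178,181],1,np.array([.625,-.1003]),.10)
E
```

```text
time: 2.82
eef_pos: [0.6261, -0.0999, 0.0925]
orientation: [3.137, 0.156, 0.003]
force: [-0.3, -0.3, 0.2]
grip_width: -0.0003
grasp_force: 0.0
96 shift cm [-2.3 -0. ] turn 0.0
104 shift cm [-3.4  0. ] turn 0.14
112 shift cm [-4.6 -0.1] turn 0.28
120 shift cm [-5.6 -0.3] turn 0.42
128 shift cm [-6.7 -0.7] turn 0.56
136 shift cm [-7.7 -1.3] turn 0.7
144 shift cm [-8.6 -1.9] turn 0.84
152 shift cm [-9.3 -2.7] turn 0.98
160 shift cm [-10.   -3.6] turn 1.12
168 shift cm [-10.6  -4.6] turn 1.26
174 shift cm [-10.9  -5.4] turn 1.37
178 shift cm [-11.   -5.9] turn 1.44
181 shift cm [-11.1  -6.3] turn 1.49
```

```bash
python3 -m handwheel '[[-1.2,0,0,0],[-1.8,0,0,0],[-2.3,0,0,0],[-2.8,0,0,0.07],[-3.4,0,0,0.14],[-4,0,0,0.21],[-4.6,-0.1,0,0.28],[-4.6,-0.1,0,0.28]]'
```

```text
time: 3.82
eef_pos: [0.5796, -0.1004, 0.0918]
orientation: [3.085, 0.592, 0.002]
force: [1.5, 1.6, 0.2]
grip_width: 0.0
grasp_force: 0.9
```

```bash
python3 -m handwheel '[[-0.5,-0.1,0,0.07],[-1,-0.2,0,0.14],[-1.6,-0.4,0,0.21],[-2.1,-0.6,0,0.28],[-2.6,-0.9,0,0.35],[-3.1,-1.2,0,0.42],[-3.6,-1.5,0,0.49],[-4,-1.8,0,0.56],[-4.4,-2.2,0,0.63],[-4.7,-2.6,0,0.7],[-5.1,-3,0,0.77],[-5.4,-3.5,0,0.84],[-5.7,-4,0,0.91],[-6,-4.5,0,0.98],[-6,-4.5,0,0.98]]'
python3 - <<'E'
from h import *
d=grab('scene'); cv2.imwrite('pics/s2.png',cv2.resize(d['frame'][60:260,200:440],(720,600))[...,::-1])
E
```

```text
time: 5.7
eef_pos: [0.5195, -0.1457, 0.0916]
orientation: [2.445, 1.972, 0.0]
force: [0.3, 1.1, -0.1]
grip_width: 0.0001
grasp_force: 0.4
```

View pics/s2.png

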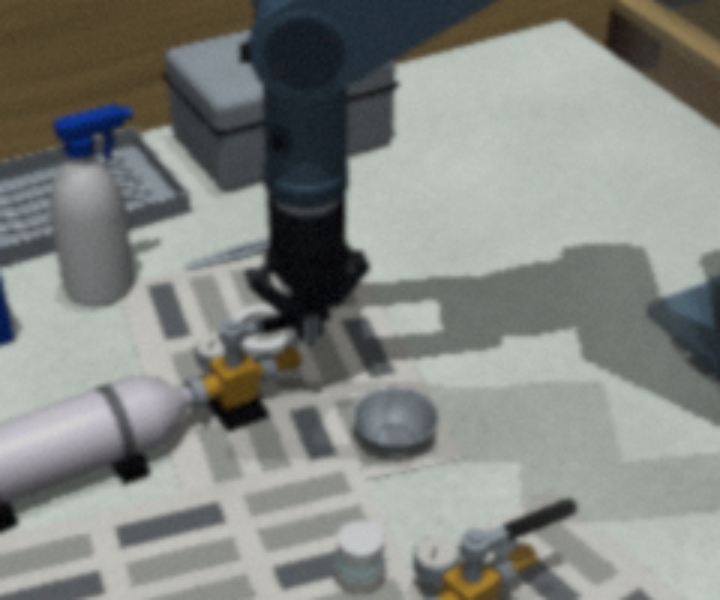

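Lever b has followed the finger and now lies nearly along its pipe, at about (270,325) in the crop, with the fingertip beside it at (312,325). I push the rest of the way, back off, lift and look from above.

```bash
python3 -m handwheel '[[-0.2,-0.4,0,0.06],[-0.3,-0.8,0,0.11],[-0.4,-1.2,0,0.17],[-0.5,-1.5,0,0.21],[-0.5,-1.8,0,0.24],[-0.5,-1.8,0,0.24],[-0.5,-1.8,0,0.24]]'
python3 -m handwheel '[[0,1.5,0,0],[0,3,0,0],[0,3,6,0],[0,3,11,0],[-10,3,11,0],[-20,3,11,0],[-20,3,11,0],[-20,3,11,0],[-20,3,11,0]]'
python3 - <<'E'
from h import *
d=grab('top'); levers(d); print(observe()['joints'])
c=np.hstack([cv2.resize(d['frame'][140:260,190:290],(400,480),interpolation=2),cv2.resize(d['frame'][140:260,335:435],(400,480),interpolation=2)])
cv2.imwrite('pics/c2.png',c[...,::-1])
E
```

```text
time: 6.62
eef_pos: [0.514, -0.1633, 0.0912]
orientation: [-2.189, -2.252, 0.001]
force: [0.6, 3.3, 2.5]
grip_width: 0.0004
grasp_force: 1.5
time: 7.75
eef_pos: [0.3143, -0.1334, 0.2017]
orientation: [2.189, 2.251, 0.0]
force: [1.0, 0.0, 0.2]
grip_width: -0.0002
grasp_force: 0.0
a size [0.067 0.013] ends [[0.5   0.184]
 [0.432 0.185]] area 132.0
b size [0.072 0.014] ends [[ 0.561 -0.181]
 [ 0.489 -0.183]] area 156.0
[-7.31295730e-01 -1.11147426e-01  2.01676180e+00  2.55974990e-04
  1.23379175e+00 -7.59913652e-01]
```

View pics/c2.png

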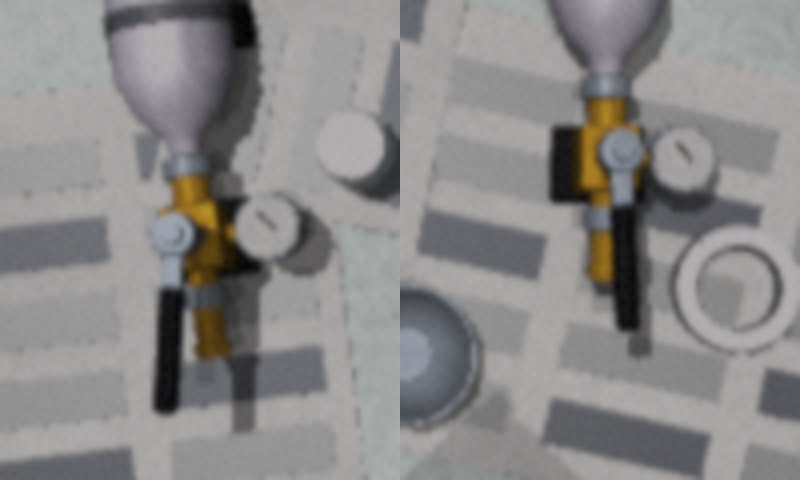

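Lever b now points along its pipe at about 181.6° in the world frame, so fully open. Lever a is unchanged at (170,345) in the left crop, and the jar and tape have not moved. Now lever a, starting with the approach from its pipe side.

```bash
python3 -m handwheel '[[5,5,0,0],[8,10,0,0],[12,15,0,0],[14.1,21,0,-0.03],[14.1,26.3,0,-0.03],[14.1,26.3,0,-0.03],[14.1,26.3,0,-0.03],[14.1,26.3,-5,-0.03],[14.1,26.3,-11,-0.03],[14.1,26.3,-11,-0.03],[14.1,26.3,-11,-0.03]]'
python3 - <<'E'
from h import *
p=observe()['eef_pos']; print(p)
arc(np.array([.533,.1835]),[179,172,165,158,151,144,137,130,123,116,109,103,100,98,96],-1,np.array([.455,.130]),1.57)
E
```

```text
time: 9.18
eef_pos: [0.4568, 0.1286, 0.0929]
orientation: [2.224, 2.217, 0.002]
force: [0.5, -0.5, 0.6]
grip_width: -0.0002
grasp_force: 0.0
[0.45683474 0.12857396 0.09286142]
179 shift cm [-0.   3.7] turn -0.02
172 shift cm [-0.2  4.7] turn -0.14
165 shift cm [-0.2  5.6] turn -0.26
158 shift cm [-0.1  6.6] turn -0.38
151 shift cm [0.1 7.6] turn -0.51
144 shift cm [0.4 8.5] turn -0.63
137 shift cm [0.9 9.4] turn -0.75
130 shift cm [ 1.4 10.2] turn -0.87
123 shift cm [ 2.  10.9] turn -0.99
116 shift cm [ 2.8 11.6] turn -1.12
109 shift cm [ 3.6 12.1] turn -1.24
103 shift cm [ 4.3 12.5] turn -1.34
100 shift cm [ 4.7 12.7] turn -1.4
98 shift cm [ 4.9 12.8] turn -1.43
96 shift cm [ 5.2 12.9] turn -1.47
```

```bash
python3 -m handwheel '[[0,1.8,0,0],[0,2.8,0,0],[0,3.7,0,-0.02],[-0.1,4.2,0,-0.08],[-0.2,4.7,0,-0.14],[-0.2,5.6,0,-0.26],[-0.1,6.1,0,-0.32],[-0.1,6.6,0,-0.38],[0,7.1,0,-0.45],[0.1,7.6,0,-0.51],[0.4,8.5,0,-0.63],[0.6,9,0,-0.69],[0.9,9.4,0,-0.75],[1.4,10.2,0,-0.87],[1.7,10.6,0,-0.93],[2,10.9,0,-0.99],[2.4,11.3,0,-1.05],[2.8,11.6,0,-1.12],[3.6,12.1,0,-1.24],[3.6,12.1,0,-1.24]]'
python3 -m handwheel '[[0.4,0.2,0,-0.05],[0.7,0.4,0,-0.1],[1,0.5,0,-0.14],[1.3,0.7,0,-0.19],[1.3,0.7,0,-0.19],[1.3,0.7,0,-0.19]]'
python3 -m handwheel '[[-1.5,0,0,0],[-3,0,0,0],[-3,0,6,0],[-3,0,11,0],[-9,-5,14,0],[-15,-10,14,0],[-15,-16,14,0],[-15,-22,14,0],[-15,-22,14,0],[-15,-22,14,0]]'
python3 - <<'E'
from h import *
d=grab('top'); levers(d)
f=d['frame'][120:280,120:500]
cv2.imwrite('pics/c3.png',cv2.resize(f,(800,337),interpolation=2)[...,::-1])
E
```

```text
time: 11.68
eef_pos: [0.4918, 0.251, 0.0926]
orientation: [-3.098, -0.518, -0.002]
force: [-1.1, 0.2, 0.1]
grip_width: 0.0002
grasp_force: 0.5
time: 12.42
eef_pos: [0.5045, 0.2574, 0.092]
orientation: [-3.134, -0.222, -0.002]
force: [-2.8, -0.0, 1.6]
grip_width: 0.0002
grasp_force: 1.0
time: 13.68
eef_pos: [0.3535, 0.0367, 0.2313]
orientation: [3.134, 0.214, 0.001]
force: [-0.7, 0.6, -0.7]
grip_width: -0.0001
grasp_force: 0.0
a size [0.068 0.013] ends [[0.529 0.217]
 [0.519 0.284]] area 128.0
b size [0.072 0.014] ends [[ 0.561 -0.181]
 [ 0.489 -0.183]] area 153.0
```

View pics/c3.png

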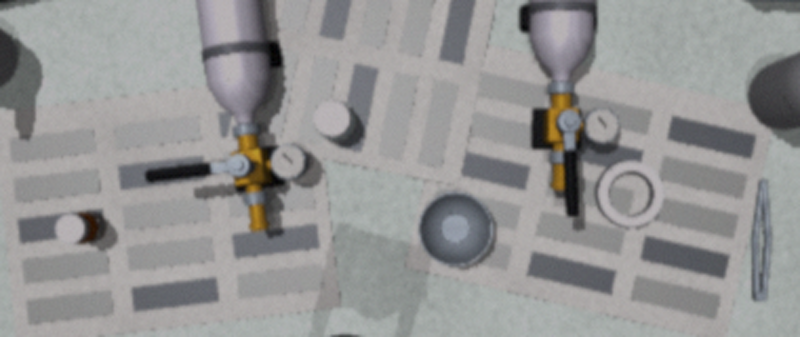

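Lever a now lies square across its pipe at about 98.5°, against a shut direction of about 99°. Lever b is in line with its pipe, and all the bystanders are where they started. The arm is clear, so I hand the job in.

```bash
python3 -c "
from plant import finish_job
print(finish_job())"
```

```text
the job is handed in; nothing more can be done
None
```

I pushed lever b fully open first and then lever a fully shut; the last top view shows both in place and every bystander where it started, and the job is handed in (no verdict was returned).

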